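# Click the bolt tray's divider into place and sort two bolts by length

### The job

First turn the knob of the bolt tray clockwise, click by click, until its nose points at the lug and the pawl has caught that tooth with the knob let go, so that the divider leaves one compartment just longer than the long bolt and one just longer than the short bolt. Then gently lay each bolt flat in the compartment that matches its length, and do not disturb the other things on the bench.

Things in the scene. Friction and masses are not known exactly. Their poses are not given: they have to be found in the camera images.
- tray: Bolt tray: open metal tray fixed to the bench, ratchet on its -x (near) side. Origin on the bench under the tray's middle; y along it, z up. Inside 282 mm long (y -141 to +141 mm), 80 mm wide (x -40 to +40 mm); floor 6 mm and top of its 5 mm walls 23 mm above the bench. A sliding divider splits it in two compartments.
- lug (a point): Top of a fixed square steel lug, 8 mm across and 43 mm tall, beside the toothed wheel, in the tray's frame at x = -158 mm, y = 0. The wheel's upright axis is at x = -100 mm, y = 0; wheel 89 mm across, its top face 42 mm above the bench.
- knob (a joint): Angle (rad) of the 12-tooth wheel with its knob, growing clockwise from above; a tooth every 0.524: the pawl drops in behind tooth n as the angle passes 0.524 n. Friction (0.05 N m) holds the knob where it is let go; the pawl stops it turning back past the last tooth. Starts between 0 and 1.45; end stop 3.35. At tooth 4 (2.094) the nose points at the lug: stop 0.05 to 0.1 beyond.
- knob_grip (a point): Middle of the knob's black grip bar, on the wheel's axis, 64 mm above the bench. Bar 60 mm long, 18 mm thick, 40 mm high (44 to 84 mm above the bench), under it the wheel's top face. x along the bar toward its pointed nose (30 to 37 mm out), z up; it turns with the wheel. It may be let go and regrasped: friction and the pawl hold it.
- divider (a joint): Travel of the divider (m) along the tray's -y, pulled by the wheel through a rack: 16 mm a tooth, 0.064 at tooth 4. Only at tooth 4 can both bolts lie flat.
- divider_top (a point): Middle of the divider's top edge; a steel plate 6 mm thick across the tray, top 35 mm above the bench. Compartment on its +y side: 99 mm long at tooth 0, +16 mm a tooth; on its -y side: 177 mm, -16 mm a tooth. At tooth 4 in the tray's frame: divider at y = -25 mm; +y compartment 163 mm long, middle at y = +59.5 mm; -y compartment 113 mm long, middle at y = -84.5 mm.
- pawl (a joint): Angle (rad) of the sprung pawl arm beside the wheel: near 0 when dropped in behind a tooth, about 0.13 when riding over a tooth's tip. It is no higher than the wheel's top (its pivot pin about as high) and needs no touching.
- long_bolt_mid (a point): Middle of the long steel bolt, 150 mm overall, lying on the bench: shank 16 mm across; a hex head (11 mm thick) and, flush with the other end, a nut (13 mm thick), both 28 mm across flats, so its axis lies 14 mm above what it rests on. x along the bolt, z up. About 0.36 kg.
- short_bolt_mid (a point): Middle of the short steel bolt, 100 mm overall, of the same thickness (shank 16 mm, head and nut 28 mm across flats, axis 14 mm above its support). x along the bolt, z up. About 0.28 kg.
- long_bolt: The long bolt itself (same bolt; origin on its underside below the middle).
- short_bolt: The short bolt itself (same bolt; origin on its underside below the middle).
- offcut_a: Bystander: light wood offcut, a bar 80 x 30 x 20 mm, lying flat close beside the long bolt (its near long side some 50 to 70 mm from the bolt's axis); origin at the centre of its underside, x along it.
- offcut_b: Bystander: darker wood offcut, a bar 80 x 30 x 20 mm, lying flat close beside the short bolt (its near long side some 50 to 70 mm from the bolt's axis); origin at the centre of its underside, x along it.
- glue: Bystander: glue bottle standing upright, 60 mm across and 170 mm tall; origin at the centre of its base.
- can: Bystander: metal can standing upright, 72 mm across and 110 mm tall; origin at the centre of its base.
- tape: Bystander: tape measure, 70 x 35 mm in plan and 62 mm tall; origin at the centre of its underside.
- screwdriver: Bystander: screwdriver 190 mm long, lying flat (about 30 mm high); origin under its middle, x along it.
- hammer: Bystander: hammer 280 mm long, lying flat; origin under its middle, x along it.
- brush: Bystander: brush 200 mm long, lying flat; origin under its middle, x along it.
There are look-alikes about, which are no part of the job. Leave any blue look-alike of the short_bolt alone. What is shaped like the long_bolt but pink is not meant.

How it is judged:
By the outcome, as a careful person would: the job done as asked, in the order asked, and still so for the second after the job is handed in, with the robot touching nothing.
It also fails if it takes over 72 s, if anything falls off the work surface, if the arm or the gripper's body presses on something with over 40 N, if the wrist force passes 120 N, or if a joint passes its speed limit or range.

### The arm

A 6-joint arm with a two-finger parallel gripper is mounted at the origin on the work surface. World frame = base frame: x ahead of the robot, y to its left, z up, the work surface at z = 0. Lengths are in m, angles in rad, forces in N, time in s.
With the tool pointing down it reaches from about 0.225 to 0.875 m from the base axis. Payload 3.4 kg.
Tool frame: the origin (TCP) lies at the very end of the fingers, on their centre line; the grasp point (between the pads) lies behind it (robot.pinch_z is the z of the grasp point in the tool frame, in m); z points along the fingers, y is the line along which they close (so a half turn about z gives the same grasp; the last joint's range is limited). The gripper opens to 85 mm and grips with 20 to 120 N. Pads are 22 mm wide; open, the fingers measure 114 mm over their backs; the gripper's body (76 mm by 85 mm) begins 54 mm behind the grasp point. The pads swing forward as they close: fully open they stand 13 mm farther back than shut.
Start: joints at [-1.352, 0.276, 1.505, -0, 1.361, -0.121], TCP at [0.192, -0.542, 0.231] pointing down, gripper open.
Joint ranges: [-2.89, 2.89], [-0.75, 2.08], [0.22, 2.7], [-1.18, 4.32], [0.11, 2.71], [-2.7, 2.7]. Speed limits (rad/s): [2.57, 2.57, 3.14, 3.14, 3.14, 3.14].

### API

Orientations are given as a unit quaternion [x, y, z, w].
In Python, from cell import telemetry, get_image, camera_model, robot gives the robot as it stands.
- The arm moves only by the tool servo_tool, never from a script. Its argument "steps" is one flat list of numbers, 6 for each row, row after row: the shift along the tool's x, y, z as a fraction of full scale, then the turn, a rotation vector about the tool's x, y, z as a fraction of full scale. A call has 1 to 10 rows; each row is the pose to reach, as a shift and turn from the pose commanded when the call began, along the tool's axes at that moment, turning the shorter way round; what a row does not reach only later rows make up. Full scale, the value 1, is 0.2 m for a shift and pi rad for a turn. A row lasts 1/8 s, in which the tool goes at most 62.5 mm and 10.7 degrees, less where a joint would pass 70% of its speed; a pose out of reach is approached as far as the arm can. A call with a number of a shift or a turn outside -1 to 1 is refused whole. A call with a gripper value outside its range is refused whole. "jaw" is the closure in counts, from 0 (fully open) to 255 (shut), set as the call begins (left out, the last holds). The fingers move at their own pace and stop on an object; the grip force is fixed at half the most. Time passes only in rows, so rows that repeat a pose let the fingers close. It gives the time, the measured TCP pose, the force, the opening and the grip force at its end, in the units of the state.
- telemetry.get_state(): the state, without advancing time (a new reading comes with each control period).
- get_image(name): name is "scene" or "top" or "wrist"; returns (picture, depth): 480x640x3 uint8, red, green, blue; 480x640 float32, m along the optical axis (not along the pixel's ray), 0 where there is no reading.
- camera_model(name): a dict with "K" (3x3 intrinsics, pixels), "cam_to_world" (4x4, takes a point from camera to world coordinates). Camera axes: x right, y up, looking along -z (the intrinsics and any distortion apply to the point x, -y, -z); pixel columns grow to the right and rows downward; lengths in m; the calibration is good to about 2 mm. A picture is of the moment at which its call begins: read the wrist's pose just before it. camera_model takes no time and is no camera call; for the wrist camera it gives the pose at the moment of the call.
- robot.hand_in(): hands the job in; it is judged then, once.
The state is a dict: "time_s": time; "q": joint angles; "dq": joint speeds; "joint_torque": joint torques, N m; "tcp_pos": TCP position; "tcp_rot": TCP orientation; "ft_force": force on the tool from outside, world axes, zero at the start; "wrist_torque": the same for the moment, N m; "grip_width": finger opening in m; "gripper_force": force on a finger pad.
Only numpy, scipy, OpenCV 4.12 (cv2) and the standard library are available. Lean on these libraries where they do the work, as an engineer would, in place of code of your own. Each camera call takes 0.05 s, during which the arm holds its last target. There are 200 camera calls.

## Working session

There is one attempt and no reset: what is moved stays moved. The work goes in short steps, Python scripts to look and compute and a tool call to move; the robot and the scene stay as the last step left them, time stands still between calls to the robot, and variables do not carry over. Pictures are saved under pics/ and viewed, at most 10 in all, crops included, and the job is handed in when it is done.

Besides the shell and the picture viewer there is one more tool, called as a command line: name --argument value ..., lists and objects as JSON in quotes. servo_tool: Moves the arm, as the interface text tells. Shift numbers are shares of 0.2 m and turn numbers shares of pi rad, none past 1 either way. Its arguments: {"type":"object","properties":{"steps":{"type":"array","items":{"type":"number","minimum":-1,"maximum":1}},"jaw":{"type":"number"}},"required":["steps"]}

```bash
mkdir -p pics; ls
python3 - <<'E'
from cell import telemetry,get_image,camera_model,robot
import cv2,numpy as np
s=telemetry.get_state();print(s,robot.pinch_z)
for n in("top","scene"):
    p,d=get_image(n);cv2.imwrite(f"pics/{n}0.png",p[...,::-1]);np.save(f"pics/{n}0.npy",d);m=camera_model(n);print(n,m)
E
```

```text
pics
{'time_s': 0.0, 'q': array([-1.35201647e+00,  2.76584331e-01,  1.50616362e+00,  9.62884057e-06,
        1.36069999e+00, -1.20988204e-01]), 'dq': array([ 1.11755549e-03,  4.99971716e-04, -6.26243067e-04,  1.05253568e-05,
        1.09780725e-03,  6.36907288e-04]), 'joint_torque': array([ 8.46059702e-04, -4.16776586e+01, -2.45807040e+01, -4.55992074e-05,
        1.09524993e-02, -2.95924437e-06]), 'tcp_pos': array([ 0.19151481, -0.54159106,  0.23043365]), 'tcp_rot': array([ 9.85604126e-01,  1.69066985e-01, -4.06379542e-05, -9.26767456e-04]), 'ft_force': array([0.01817024, 1.38181133, 0.42905994]), 'wrist_torque': array([ 0.03866278, -0.0123879 , -0.01455216]), 'gripper_force': 0.0, 'grip_width': 0.08539266151964998} -0.0187
top {'K': array([[459.43866589,   0.        , 318.81082936],
       [  0.        , 459.43866589, 236.80167129],
       [  0.        ,   0.        ,   1.        ]]), 'cam_to_world': array([[-0.01959741,  0.98461362, -0.17364322,  0.26731251],
       [-0.99979436, -0.02020483, -0.00173096,  0.01868642],
       [-0.00521276,  0.17357359,  0.98480711,  1.12400315],
       [ 0.        ,  0.        ,  0.        ,  1.        ]])}
scene {'K': array([[447.31352291,   0.        , 316.69045335],
       [  0.        , 447.31352291, 236.4671713 ],
       [  0.        ,   0.        ,   1.        ]]), 'cam_to_world': array([[-0.36779187, -0.78379587,  0.50039301,  1.04500235],
       [ 0.92982537, -0.3027953 ,  0.20914061,  0.24431641],
       [-0.01240689,  0.54219833,  0.84015894,  1.08662488],
       [ 0.        ,  0.        ,  0.        ,  1.        ]])}
```

View pics/top0.png

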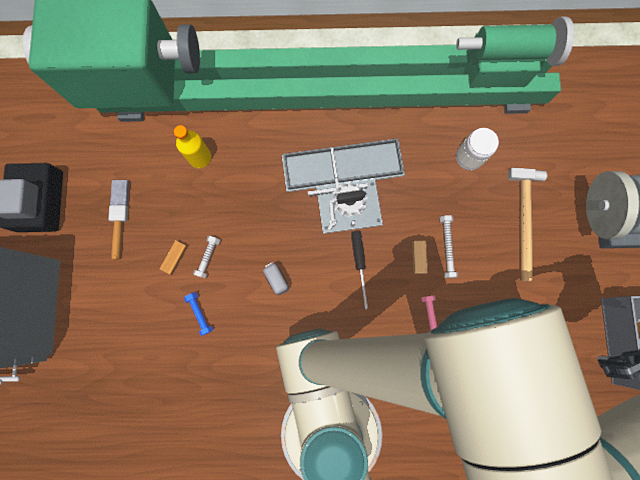

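View pics/scene0.png

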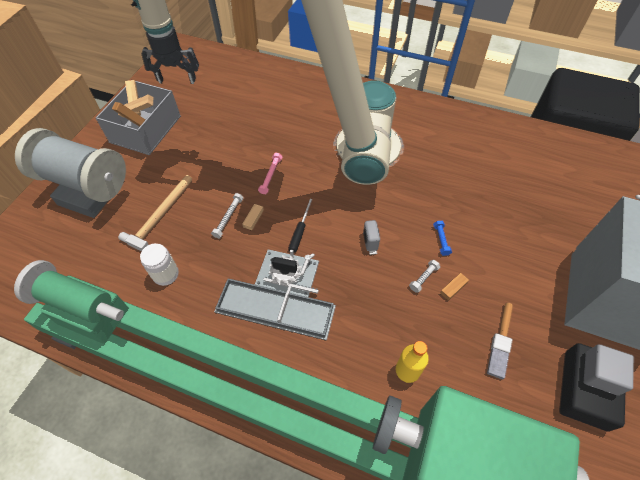

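The top view shows:
- **Long-bolt candidates:** steel (449,246), pink (430,313). I choose the steel one.
- **Short-bolt candidates:** steel (207,256), blue (198,313). I choose the steel one.
- **Tray and knob:** tray at about (343,165), knob at about (350,198).

Next I check these in close crops.

```bash
cat > h.py <<'E'
import numpy as np,cv2
from cell import telemetry,get_image,camera_model
from scipy.spatial.transform import Rotation as R
def w(u,v,z,m):
    K,T=m["K"],m["cam_to_world"]
    r=T[:3,:3]@np.array([(u-K[0,2])/K[0,0],-(v-K[1,2])/K[1,1],-1]);o=T[:3,3]
    return o+r*(z-o[2])/r[2]
E
python3 - <<'E'
import cv2,numpy as np
p=cv2.imread("pics/top0.png")
a=cv2.resize(p[130:240,275:412],None,fx=5,fy=5,interpolation=cv2.INTER_CUBIC)
cv2.imwrite("pics/c1.png",a)
f=lambda u,v:cv2.resize(p[v:v+75,u:u+75],None,fx=5,fy=5,interpolation=cv2.INTER_CUBIC)
cv2.imwrite("pics/c2.png",np.hstack([f(160,220),f(400,205)]))
E
```

```text
(no output)
```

View pics/c1.png

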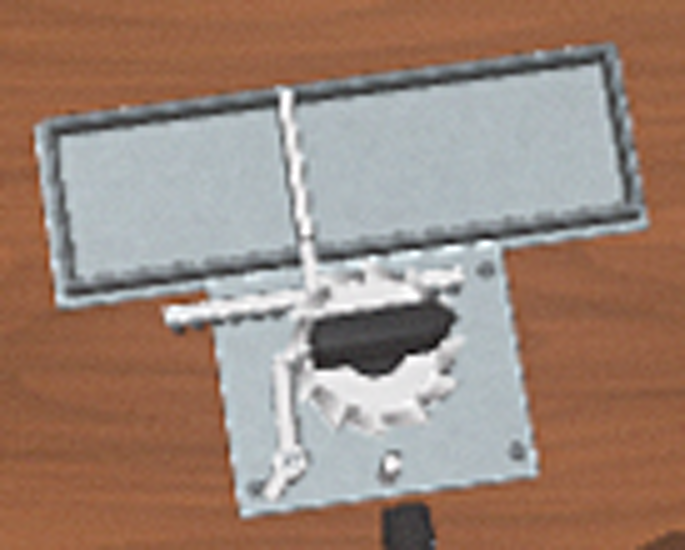

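View pics/c2.png

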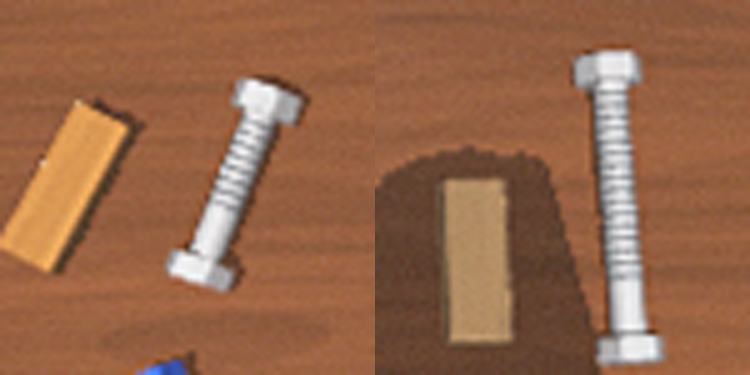

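Crop 1 shows tray rim corners at (38,125), (612,45), (645,225) and (60,303), the lug top at about (390,458), and the bar with its nose pointing right at about (457,315). Crop 2 shows both steel bolts with their heads at the top, so the choices are confirmed.

Run:
```python
from h import *
m=camera_model("top")
c=lambda u,v,z:w(275+u/5,130+v/5,z,m)
C=np.array([c(38,125,.023),c(612,45,.023),c(645,225,.023),c(60,303,.023)])[:,:2];print(C.round(4))
o=C.mean(0);y=(C[0]-C[1]+C[3]-C[2]);yaw=np.arctan2(y[1],y[0])-np.pi/2
print("tray",o,np.degrees(yaw),np.linalg.norm(C[0]-C[1]),np.linalg.norm(C[0]-C[3]))
X=np.array([np.cos(yaw),np.sin(yaw)]);Y=np.array([-X[1],X[0]])
ax=o-.1*X;print("axis",ax,"lug exp",o-.158*X,"lug meas",c(390,458,.043))
t=lambda p:((p[:2]-o)@X,(p[:2]-o)@Y)
print("div",t(c(283,92,.035)),t(c(306,240,.035)))
print("nose",t(c(457,315,.084)),"tail",t(c(310,325,.084)))
for n,a,b in(("short",(160+267/5,220+92/5),(160+205/5,220+272/5)),("long",(400+(608-375)/5,205+60/5),(400+(630-375)/5,205+350/5))):
    A,B=w(*a,.02,m),w(*b,.02,m);print(n,((A+B)/2)[:2],np.linalg.norm(A-B),"ang",np.degrees(np.arctan2(*(A-B)[1::-1])))
s=telemetry.get_state();Rt=R.from_quat(s["tcp_rot"]).as_matrix();print(Rt.round(3))
mw=camera_model("wrist");T=mw["cam_to_world"];print("cam in tool",(Rt.T@(T[:3,3]-s["tcp_pos"])).round(4),(Rt.T@T[:3,:3]).round(3))
```

```text
[[ 0.672   0.1075]
 [ 0.7082 -0.1828]
 [ 0.6133 -0.1945]
 [ 0.5793  0.0972]]
tray [ 0.64320359 -0.04314881] 6.873225125153437 0.2925217580183703 0.09330741101708179
axis [ 0.54392225 -0.0551161 ] lug exp [ 0.48633908 -0.06205713] lug meas [ 0.49330598 -0.06225469  0.043     ]
div (np.float64(0.042039872030376686), np.float64(0.02264787755434388)) (np.float64(-0.03535360096741646), np.float64(0.022458857488093037))
nose (np.float64(-0.0961710070380379), np.float64(-0.038311906762090835)) tail (np.float64(-0.09129168287854801), np.float64(0.03039106678215173))
short [0.41957505 0.29206869] 0.09184061148133496 ang -17.824749304055512
long [ 0.43361696 -0.29445043] 0.14254849684402 ang 0.35642740686929764
[[ 0.943  0.333 -0.   ]
 [ 0.333 -0.943  0.002]
 [ 0.    -0.002 -1.   ]]
cam in tool [ 0.0662 -0.0007 -0.1424] [[ 0.     0.966  0.257]
 [ 1.    -0.    -0.   ]
 [-0.     0.257 -0.966]]
```

servo_tool --steps '[0.3, -0.2, 0, 0, 0, 0, 0.56, -0.38, 0, 0, 0, 0, 0.82, -0.57, 0, 0, 0, 0, 0.82, -0.57, 0, 0, 0, 0]'

```text
time_s: 0.6
tcp_pos: [0.3095, -0.3765, 0.2311]
tcp_rot: [0.985, 0.171, 0.0, -0.001]
ft_force: [-0.7, -1.0, 0.1]
grip_width: 0.0851
gripper_force: 0.0
```

servo_tool --steps '[0.3, -0.2, 0, 0, 0, 0, 0.56, -0.38, 0, 0, 0, 0, 0.82, -0.57, 0, 0, 0, 0, 0.82, -0.57, 0, 0, 0, 0]'

```text
time_s: 1.1
tcp_pos: [0.4262, -0.2156, 0.2311]
tcp_rot: [0.985, 0.171, 0.0, -0.0]
ft_force: [-1.1, -0.7, -0.6]
grip_width: 0.0856
gripper_force: 0.0
```

servo_tool --steps '[0.3, -0.2, 0, 0, 0, -0.05, 0.56, -0.38, 0, 0, 0, -0.1, 0.82, -0.57, 0, 0, 0, -0.15, 0.82, -0.57, 0, 0, 0, -0.2, 0.82, -0.57, 0, 0, 0, -0.25, 0.82, -0.57, 0, 0, 0, -0.3, 0.82, -0.57, 0, 0, 0, -0.35, 0.82, -0.57, 0, 0, 0, -0.41, 0.82, -0.57, 0, 0, 0, -0.41, 0.82, -0.57, 0, 0, 0, -0.41]'

```text
time_s: 2.35
tcp_pos: [0.5415, -0.0567, 0.2311]
tcp_rot: [0.688, 0.726, -0.0, 0.0]
ft_force: [0.1, 0.1, -0.0]
grip_width: 0.0854
gripper_force: 0.0
```

```bash
cat >> h.py <<'E'
def yawof(q): 
    v=R.from_quat(q).apply([1,0,0]);return np.degrees(np.arctan2(v[1],v[0]))
def plan(p,yaw):
    "fractions to reach p with the tool straight down, tool x at yaw (deg)"
    s=telemetry.get_state();r=R.from_quat(s["tcp_rot"]);a=np.radians(yaw);c,d=np.cos(a),np.sin(a)
    t=R.from_matrix([[c,d,0],[d,-c,0],[0,0,-1]])
    print("now",s["tcp_pos"].round(4),"yaw",round(yawof(s["tcp_rot"]),2),"t",s["time_s"])
    print("plan",(r.inv().apply(np.array(p)-s["tcp_pos"])/.2).round(3),((r.inv()*t).as_rotvec()/np.pi).round(4))
def snap(n,f):
    m=camera_model(n);p,d=get_image(n);cv2.imwrite(f"pics/{f}.png",p[...,::-1]);np.savez(f"pics/{f}.npz",d=d,**m);return m
E
python3 - <<'E'
from h import *
print(telemetry.get_state()["q"],telemetry.get_state()["ft_force"])
snap("wrist","w1");plan([.544,-.055,.2],94)
E
```

```text
[-2.31752289e-01  2.30240542e-01  1.56921859e+00 -5.78625981e-04
  1.34234259e+00 -2.85090718e-01] [ 0.07565738  0.14109143 -0.00532507]
now [ 0.5415 -0.0565  0.2311] yaw 93.11 t 2.4
plan [0.007 0.013 0.156] [-0.0001  0.0001 -0.005 ]
```

View pics/w1.png

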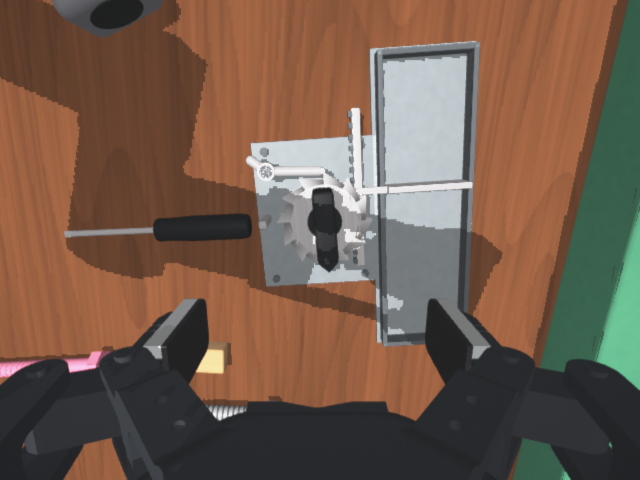

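Wrist view: the bar runs from its tail at (323,190) to the nose tip at (330,270), the tray's near rim from (371,48) to (383,345), and the lug is at about (264,222).

Run:
```python
from h import *
m=np.load("pics/w1.npz")
a,b,c=w(371,48,.023,m),w(383,345,.023,m),w(478,42,.023,m)
v=a-b;yaw=np.degrees(np.arctan2(v[1],v[0]))-90;print("corners",a,b,c,"yaw",yaw,np.linalg.norm(v))
r=np.radians(yaw);X=np.array([np.cos(r),np.sin(r)]);Y=np.array([-X[1],X[0]])
o=(a+b)[:2]/2+.045*X;print("tray",o,"axis",o-.1*X,"lugexp",o-.158*X,"lug",w(264,222,.043,m))
n,t=w(330,271,.084,m),w(322,188,.084,m);d=n-t;print("nose",n,t,np.linalg.norm(d),np.degrees(np.arctan2(d[1],d[0])))
q=w(367,190,.035,m);q2=w(470,184,.035,m);print("div",[((z[:2]-o)@X,(z[:2]-o)@Y) for z in(q,q2)])
# knob top by depth
d=m["d"];K,T=m["K"],m["cam_to_world"]
vv,uu=np.mgrid[150:300,270:390];z=d[vv,uu]
P=np.stack([(uu-K[0,2])/K[0,0]*z,-(vv-K[1,2])/K[1,1]*z,-z],-1)@T[:3,:3].T+T[:3,3]
s=P[(P[...,2]>.078)&(P[...,2]<.09)][:,:2].astype(np.float32);print(len(s),cv2.minAreaRect(s),s.mean(0),s.min(0),s.max(0))
```

```text
corners [0.58196826 0.09578372 0.023     ] [ 0.6216478  -0.19236622  0.023     ] [0.67446133 0.10547584 0.023     ] yaw 7.840574375694345 0.29086913233388684
tray [ 0.64638735 -0.04215248] axis [ 0.5473222 -0.0557942] lugexp [ 0.48986442 -0.06370639] lug [ 0.49391523 -0.05975176  0.043     ]
nose [ 0.55564046 -0.0902207   0.084     ] [ 0.54493024 -0.02125652  0.084     ] 0.06979088718698472 -81.17241254896413
div [(np.float64(-0.05587278382045102), np.float64(0.023923146884527652)), (np.float64(0.039251184599922266), np.float64(0.021509877358672734))]
1651 ((0.5499036312103271, -0.057895727455616), (0.01802312396466732, 0.06828530132770538), 8.288374900817871) [ 0.54939884 -0.0547111 ] [ 0.53652483 -0.09153079] [ 0.5620049 -0.0235942]
```

```bash
cat >> h.py <<'E'
def cloud(f):
    m=np.load(f"pics/{f}.npz");z=m["d"];K,T=m["K"],m["cam_to_world"];vv,uu=np.indices(z.shape)
    return np.stack([(uu-K[0,2])/K[0,0]*z,-(vv-K[1,2])/K[1,1]*z,-z],-1)@T[:3,:3].T+T[:3,3]
def tray(f):
    P=cloud(f).reshape(-1,3);a=np.radians(7.4);X=np.array([np.cos(a),np.sin(a)]);Y=np.array([-X[1],X[0]])
    q=P[:,:2]-[.647,-.043];x,y,z=q@X,q@Y,P[:,2]
    for nm,lo,hi in(("near",-.049,-.036),("far",.036,.049)):
        k=(z>.018)&(z<.028)&(x>lo)&(x<hi)&(abs(y)<.14)
        if k.sum()>50:
            c=np.polyfit(y[k],x[k],1);print(nm,k.sum(),"tray yaw",7.4-np.degrees(np.arctan(c[0])),"x0",c[1])
    k=(z>.03)&(z<.042)&(abs(x)<.038)&(abs(y)<.06);print("div y",np.median(y[k]),k.sum())
    for sg in(-1,1):
        k=(z>.018)&(z<.028)&(abs(x)<.035)&(sg*y>.13)&(sg*y<.155);print("end",sg,np.median(y[k]) if k.sum() else None,k.sum())
E
python3 - <<'E'
from h import *
tray("w1");snap("top","t1");tray("t1")
E
```

```text
near 1668 tray yaw 6.811250959205822 x0 -0.04119346923779484
far 1793 tray yaw 6.890246671468779 x0 0.04337668490993631
div y 0.02295068524991264 567
end -1 -0.14283424121115756 202
end 1 0.14166311189971734 590
near 153 tray yaw 6.897889874519508 x0 -0.040253684481873754
far 100 tray yaw 6.805498522173306 x0 0.04469689671442499
div y 0.02414290950626191 75
end -1 -0.14251290939941677 20
end 1 0.14334661850476899 56
```

Run:
```python
from h import *
plan([.549,-.0548,.052],98.3)
```

```text
now [ 0.5415 -0.0563  0.2312] yaw 93.14 t 2.45
plan [0.006 0.038 0.896] [-0.0001  0.0001 -0.0287]
```

servo_tool --steps '[0.006, 0.038, 0.2, 0, 0, -0.029, 0.006, 0.038, 0.4, 0, 0, -0.029, 0.006, 0.038, 0.6, 0, 0, -0.029, 0.006, 0.038, 0.75, 0, 0, -0.029, 0.006, 0.038, 0.85, 0, 0, -0.029, 0.006, 0.038, 0.896, 0, 0, -0.029, 0.006, 0.038, 0.896, 0, 0, -0.029, 0.006, 0.038, 0.896, 0, 0, -0.029]'

```text
time_s: 3.45
tcp_pos: [0.5499, -0.0543, 0.053]
tcp_rot: [0.653, 0.757, 0.0, 0.001]
ft_force: [0.7, 0.4, -0.2]
grip_width: 0.0856
gripper_force: 0.0
```

servo_tool --jaw 255 --steps '[0, 0, 0, 0, 0, 0, 0, 0, 0, 0, 0, 0, 0, 0, 0, 0, 0, 0, 0, 0, 0, 0, 0, 0, 0, 0, 0, 0, 0, 0, 0, 0, 0, 0, 0, 0, 0, 0, 0, 0, 0, 0, 0, 0, 0, 0, 0, 0]'

```text
time_s: 4.45
tcp_pos: [0.5483, -0.0542, 0.0524]
tcp_rot: [0.653, 0.758, -0.001, -0.0]
ft_force: [-3.9, -0.8, 5.3]
grip_width: 0.0171
gripper_force: 60.0
```

Run:
```python
from h import *
plan([.549,-.0552,.052],2.5);print(telemetry.get_state()["q"])
```

```text
now [ 0.5483 -0.0542  0.0524] yaw 98.5 t 4.45
plan [-0.005  0.003  0.002] [-3.000e-04  4.000e-04  5.333e-01]
[-2.24469514e-01  4.00071377e-01  1.81044134e+00 -6.85824135e-04
  9.32263580e-01 -3.72348410e-01]
```

servo_tool --steps '[0, 0, 0, 0, 0, 0.02, 0, 0, 0, 0, 0, 0.05, 0, 0, 0, 0, 0, 0.08, 0, 0, 0, 0, 0, 0.11, 0, 0, 0, 0, 0, 0.14, 0, 0, 0, 0, 0, 0.17, 0, 0, 0, 0, 0, 0.2, 0, 0, 0, 0, 0, 0.23, 0, 0, 0, 0, 0, 0.26, 0, 0, 0, 0, 0, 0.28]'

```text
time_s: 5.7
tcp_pos: [0.5506, -0.0549, 0.0524]
tcp_rot: [0.914, 0.407, 0.001, 0.001]
ft_force: [1.3, -1.9, 1.0]
grip_width: 0.0171
gripper_force: 59.3
```

servo_tool --steps '[0, 0, 0, 0, 0, 0.02, 0, 0, 0, 0, 0, 0.05, 0, 0, 0, 0, 0, 0.08, 0, 0, 0, 0, 0, 0.11, 0, 0, 0, 0, 0, 0.14, 0, 0, 0, 0, 0, 0.17, 0, 0, 0, 0, 0, 0.2, 0, 0, 0, 0, 0, 0.22, 0, 0, 0, 0, 0, 0.22, 0, 0, 0, 0, 0, 0.22]'

```text
time_s: 6.95
tcp_pos: [0.5516, -0.0566, 0.0525]
tcp_rot: [0.997, 0.074, 0.002, 0.002]
ft_force: [3.3, -7.2, 0.1]
grip_width: 0.0173
gripper_force: 59.1
```

Run:
```python
from h import *
plan([.549,-.0552,.052],2.5);s=telemetry.get_state();print(s["q"],s["ft_force"],s["wrist_torque"])
snap("wrist","w2");tray("w2");snap("top","t2");tray("t2")
```

```text
now [ 0.5516 -0.0566  0.0525] yaw 8.51 t 6.95
plan [-0.012 -0.009  0.002] [ 0.0015 -0.0014  0.0334]
[-0.2258035   0.40138478  1.8078534  -0.00368523  0.92672908  1.19869089] [ 3.29695796 -7.18950037  0.09802196] [-0.76723883 -0.01516046 -0.17842068]
near 6823 tray yaw 6.791925072471929 x0 -0.04073526208175047
div y -0.02506824771594509 2642
end -1 -0.14250429794033953 1232
end 1 0.14010631679010233 1322
near 96 tray yaw 6.867793091273366 x0 -0.03998947956242142
far 84 tray yaw 6.975780926507604 x0 0.044887308175592236
div y nan 0
end -1 -0.14279754060289745 24
end 1 0.14348160230063473 54
  return _methods._mean(a, axis=axis, dtype=dtype,
  ret = ret.dtype.type(ret / rcount)
```

servo_tool --steps '[-0.004, -0.003, 0, 0, 0, 0.008, -0.008, -0.006, 0, 0, 0, 0.016, -0.008, -0.006, 0, 0, 0, 0.025, -0.008, -0.006, 0, 0, 0, 0.033, -0.008, -0.006, 0, 0, 0, 0.033, -0.008, -0.006, 0, 0, 0, 0.033]'

```text
time_s: 7.8
tcp_pos: [0.5516, -0.0568, 0.0525]
tcp_rot: [1.0, 0.023, 0.004, 0.003]
ft_force: [6.4, -10.2, -2.8]
grip_width: 0.0172
gripper_force: 58.9
```

Run:
```python
from h import *
plan([.549,-.0552,.052],2.5);s=telemetry.get_state();print(s["q"],s["ft_force"],s["wrist_torque"])
snap("wrist","w3");tray("w3")
```

```text
now [ 0.5516 -0.0568  0.0525] yaw 2.61 t 7.8
plan [-0.013 -0.009  0.002] [ 0.0021 -0.0025  0.0006]
[-0.22539855  0.39990001  1.81066854 -0.00528613  0.92166942  1.30301467] [  6.43769259 -10.17595027  -2.83828696] [-1.08978889 -0.49646502 -0.02167142]
near 6756 tray yaw 6.798932010932541 x0 -0.04074082479021364
div y -0.028200158914456167 2508
end -1 -0.1430167708393683 2454
end 1 0.14002464750593152 427
```

servo_tool --jaw 0 --steps '[0, 0, 0, 0, 0, 0, 0, 0, 0, 0, 0, 0, 0, 0, 0, 0, 0, 0, 0, 0, 0, 0, 0, 0, 0, 0, 0, 0, 0, 0, 0, 0, 0, 0, 0, 0]'

```text
time_s: 8.6
tcp_pos: [0.5473, -0.0531, 0.0521]
tcp_rot: [1.0, 0.022, 0.0, 0.0]
ft_force: [0.1, -0.1, 0.0]
grip_width: 0.0853
gripper_force: 0.0
```

servo_tool --steps '[0, 0, -0.15, 0, 0, 0, 0, 0, -0.4, 0, 0, 0, 0, 0, -0.7, 0, 0, 0, 0, 0, -0.9, 0, 0, 0, 0, 0, -0.9, 0, 0, 0, 0, 0, -0.9, 0, 0, 0]'

```text
time_s: 9.35
tcp_pos: [0.5466, -0.053, 0.2313]
tcp_rot: [1.0, 0.022, -0.001, -0.0]
ft_force: [-0.4, 0.1, 0.8]
grip_width: 0.0859
gripper_force: 0.0
```

Run:
```python
from h import *
snap("wrist","w4");tray("w4");P=cloud("w4").reshape(-1,3)
k=(P[:,2]>.078)&(P[:,2]<.09)&(np.hypot(P[:,0]-.549,P[:,1]+.055)<.05)
print(k.sum(),cv2.minAreaRect(P[k][:,:2].astype(np.float32)))
plan([.4336,-.2945,.2],0);print(telemetry.get_state()["ft_force"])
```

```text
near 1657 tray yaw 6.807671081683591 x0 -0.040573382270499225
far 2316 tray yaw 6.902405955683583 x0 0.04386674640457005
div y -0.028413933737162986 656
end -1 -0.1437069498569973 599
end 1 0.14107681546794953 569
1668 ((0.547766923904419, -0.056139782071113586), (0.06775940209627151, 0.01770837791264057), 2.342912435531616)
now [ 0.5463 -0.0529  0.2306] yaw 2.55 t 9.4
plan [-0.616  1.182  0.154] [-0.0002  0.0009  0.0141]
[0.44080953 0.29173849 0.06560298]
```

View pics/w4.png

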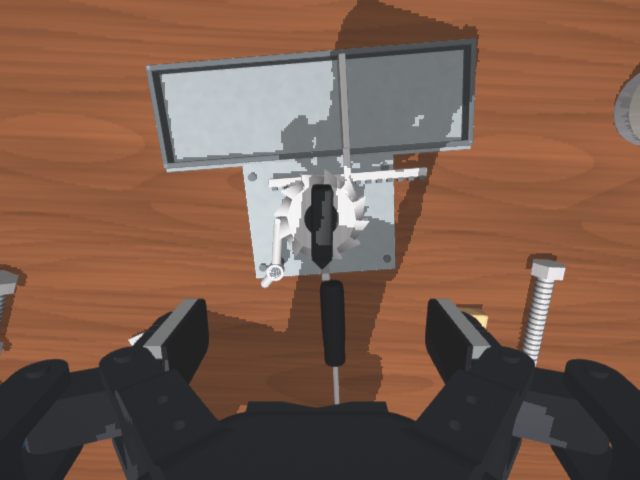

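The bar now points nose-down at the lug (nose tip about (322,268), pawl dropped in at the left). It reads θ≈2.17, and the divider agrees. Next is the long bolt.

servo_tool --jaw 125 --steps '[-0.11, 0.2, 0, 0, 0, 0.007, -0.22, 0.4, 0, 0, 0, 0.014, -0.31, 0.6, 0, 0, 0, 0.014, -0.31, 0.6, 0, 0, 0, 0.014]'

```text
time_s: 9.9
tcp_pos: [0.4889, -0.1777, 0.2302]
tcp_rot: [1.0, -0.002, -0.002, -0.0]
ft_force: [-0.1, 0.3, -0.7]
grip_width: 0.0435
gripper_force: 0.0
```

servo_tool --steps '[-0.11, 0.2, 0, 0, 0, 0, -0.22, 0.4, 0, 0, 0, 0, -0.28, 0.57, 0, 0, 0, 0, -0.28, 0.57, 0, 0, 0, 0, -0.28, 0.57, 0, 0, 0, 0, -0.28, 0.57, 0, 0, 0, 0]'

```text
time_s: 10.65
tcp_pos: [0.4351, -0.2884, 0.2317]
tcp_rot: [1.0, 0.001, -0.0, -0.001]
ft_force: [0.0, 0.5, -0.0]
grip_width: 0.0438
gripper_force: 0.0
```

```bash
cat >> h.py <<'E'
def bolt(f,c):
    P=cloud(f).reshape(-1,3);k=(P[:,2]>.008)&(P[:,2]<.04)&(np.hypot(P[:,0]-c[0],P[:,1]-c[1])<.15)
    s=P[k];import itertools
    # cluster on a mm grid
    g=np.zeros((300,300),np.uint8);ij=((s[:,:2]-np.array(c)+.15)*1000).astype(int).clip(0,299);g[ij[:,0],ij[:,1]]=1
    g=cv2.morphologyEx(g,cv2.MORPH_CLOSE,np.ones((5,5)));n,l=cv2.connectedComponents(g);lab=l[ij[:,0],ij[:,1]]
    for i in range(1,n):
        q=s[lab==i]
        if len(q)>150:
            (a,b),(d,e),t=cv2.minAreaRect(q[:,:2].astype(np.float32));print("blob",len(q),"c",round(a,4),round(b,4),"size",round(d,4),round(e,4),"ang",round(t,2),"top",np.percentile(q[:,2],95).round(4))
E
python3 - <<'E'
from h import *
print(telemetry.get_state()["tcp_pos"],telemetry.get_state()["grip_width"]);snap("wrist","w5");bolt("w5",(.434,-.2945))
E
```

```text
[ 0.43511675 -0.2883911   0.23166789] 0.04378034478206256
blob 413 c 0.3033 -0.2432 size 0.0225 0.0236 ang 3.85 top 0.0282
blob 2919 c 0.4325 -0.2954 size 0.1501 0.0316 ang 0.69 top 0.028
blob 2395 c 0.4086 -0.2246 size 0.0305 0.0799 ang 89.52 top 0.0208
```

View pics/w5.png

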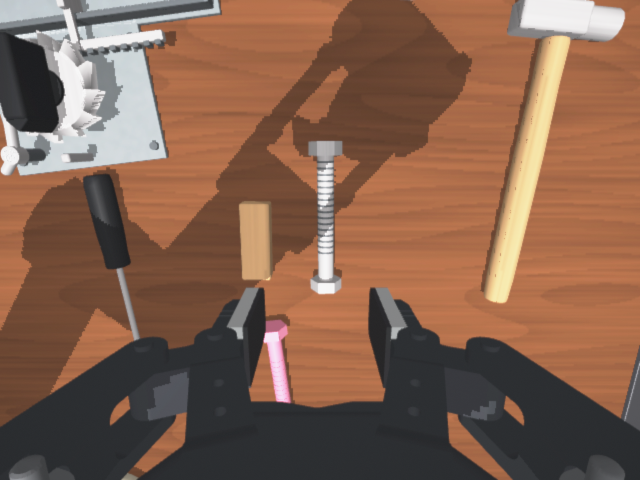

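Wrist view: the steel long bolt runs from (325,148) to (326,285) with the offcut clear at (256,240). The pink bolt is off at (280,340).

Run:
```python
from h import *
plan([.4325,-.2954,.003],0.7)
```

```text
now [ 0.4352 -0.2885  0.2319] yaw 0.12 t 10.7
plan [-0.013  0.035  1.144] [-0.0002  0.0001 -0.0032]
```

servo_tool --steps '[-0.013, 0.035, 0.2, 0, 0, -0.003, -0.013, 0.035, 0.45, 0, 0, -0.003, -0.013, 0.035, 0.7, 0, 0, -0.003, -0.013, 0.035, 0.9, 0, 0, -0.003, -0.013, 0.035, 1, 0, 0, -0.003, -0.013, 0.035, 1, 0, 0, -0.003, -0.013, 0.035, 1, 0, 0, -0.003]'

```text
time_s: 11.58
tcp_pos: [0.4331, -0.297, 0.033]
tcp_rot: [1.0, 0.005, 0.001, 0.001]
ft_force: [-0.0, 0.3, 0.6]
grip_width: 0.0436
gripper_force: 0.0
```

servo_tool --steps '[0, 0, 0.06, 0, 0, 0, 0, 0, 0.11, 0, 0, 0, 0, 0, 0.144, 0, 0, 0, 0, 0, 0.144, 0, 0, 0, 0, 0, 0.144, 0, 0, 0]'

```text
time_s: 12.2
tcp_pos: [0.4322, -0.297, 0.0033]
tcp_rot: [1.0, 0.005, 0.0, 0.0]
ft_force: [0.5, 0.1, -0.3]
grip_width: 0.0435
gripper_force: 0.0
```

Run:
```python
from h import *
plan([.4325,-.2954,.003],0.7);print(telemetry.get_state()["ft_force"])
```

```text
now [ 0.4322 -0.297   0.0033] yaw 0.57 t 12.2
plan [ 0.001 -0.008  0.002] [ 0.0001 -0.     -0.0007]
[ 0.46904439  0.10645375 -0.32238301]
```

servo_tool --jaw 255 --steps '[0, -0.008, 0, 0, 0, 0, 0, -0.008, 0, 0, 0, 0, 0, -0.008, 0, 0, 0, 0, 0, -0.008, 0, 0, 0, 0, 0, -0.008, 0, 0, 0, 0, 0, -0.008, 0, 0, 0, 0]'

```text
time_s: 12.95
tcp_pos: [0.4324, -0.2955, 0.0038]
tcp_rot: [1.0, 0.005, 0.0, 0.0]
ft_force: [-0.9, -0.3, 5.6]
grip_width: 0.014
gripper_force: 58.7
```

servo_tool --steps '[0, 0, -0.05, 0, 0, 0, 0, 0, -0.15, 0, 0, 0, 0, 0, -0.3, 0, 0, 0, 0, 0, -0.5, 0, 0, 0, 0, 0, -0.7, 0, 0, 0, 0, 0, -0.7, 0, 0, 0, 0, 0, -0.7, 0, 0, 0]'

```text
time_s: 13.82
tcp_pos: [0.431, -0.2941, 0.1418]
tcp_rot: [1.0, 0.005, -0.001, -0.001]
ft_force: [-0.1, -0.0, -4.6]
grip_width: 0.0136
gripper_force: 59.1
```

Run:
```python
from h import *
s=telemetry.get_state();print(s["ft_force"],s["wrist_torque"],s["grip_width"])
a=np.radians(6.85);X=np.array([np.cos(a),np.sin(a)]);Y=np.array([-X[1],X[0]]);o=np.array([.648,-.0435])
L=o+.058*Y;S=o-.085*Y;print("L",L,"S",S)
for y in(96.85,-83.15): plan([*L,.145],y)
print(s["q"])
snap("wrist","w6");bolt("w6",(.4325,-.2954))
P=cloud("w6");q=P.reshape(-1,3);k=(q[:,2]>.13)&(q[:,2]<.2)&(np.abs(q[:,1]+.297)<.02)&(abs(q[:,0]-.4325)<.09);print(k.sum(),q[k].min(0),q[k].max(0))
```

```text
[-0.07895742 -0.03686857 -4.5813636 ] [-0.03143983 -0.00386091  0.02402173] 0.013639239133917487
L [0.64108231 0.01408598] S [ 0.65813799 -0.12789325]
now [ 0.431  -0.2941  0.1418] yaw 0.57 t 13.825
plan [ 1.066 -1.531 -0.015] [-0.0012 -0.     -0.5349]
now [ 0.431  -0.2941  0.1418] yaw 0.57 t 13.825
plan [ 1.066 -1.531 -0.015] [-0.      0.0011  0.4651]
[-7.32258138e-01  2.66318661e-01  1.75569628e+00  2.45846026e-05
  1.12285282e+00  8.28628615e-01]
blob 4130 c 0.4086 -0.2248 size 0.0304 0.0799 ang 89.4 top 0.0207
19598 [ 0.39214242 -0.31695788  0.14392684] [ 0.50614583 -0.27700078  0.19984661]
```

servo_tool --steps '[0.1, -0.15, 0, 0, 0, 0, 0.24, -0.34, 0, 0, 0, 0, 0.38, -0.54, 0, 0, 0, 0, 0.533, -0.766, 0, 0, 0, 0]'

```text
time_s: 14.38
tcp_pos: [0.5366, -0.1396, 0.1409]
tcp_rot: [1.0, 0.004, -0.002, -0.001]
ft_force: [2.1, -0.5, -3.9]
grip_width: 0.0139
gripper_force: 59.1
```

servo_tool --steps '[0.14, -0.2, 0, 0, 0, -0.03, 0.28, -0.4, 0, 0, 0, -0.08, 0.42, -0.6, 0, 0, 0, -0.13, 0.53, -0.76, 0, 0, 0, -0.18, 0.53, -0.76, 0, 0, 0, -0.23, 0.53, -0.76, 0, 0, 0, -0.28, 0.53, -0.76, 0, 0, 0, -0.33, 0.53, -0.76, 0, 0, 0, -0.38, 0.53, -0.76, 0, 0, 0, -0.43, 0.53, -0.76, 0, 0, 0, -0.48]'

```text
time_s: 15.62
tcp_pos: [0.6401, 0.0122, 0.1402]
tcp_rot: [0.724, 0.69, -0.002, -0.002]
ft_force: [-0.5, 1.0, -4.3]
grip_width: 0.0137
gripper_force: 59.2
```

servo_tool --steps '[0, 0, 0, 0, 0, -0.03, 0, 0, 0, 0, 0, -0.055, 0, 0, 0, 0, 0, -0.055, 0, 0, 0, 0, 0, -0.055]'

```text
time_s: 16.12
tcp_pos: [0.641, 0.0122, 0.1418]
tcp_rot: [0.664, 0.748, -0.001, -0.001]
ft_force: [0.2, 0.5, -4.6]
grip_width: 0.0141
gripper_force: 59.2
```

Run:
```python
from h import *
plan([.6411,.0141,.06],96.85);s=telemetry.get_state();print(s["grip_width"],s["ft_force"],s["q"])
snap("wrist","w7");tray("w7")
```

```text
now [0.641  0.0122 0.1418] yaw 96.8 t 16.125
plan [0.009 0.003 0.409] [-0.0008 -0.0002 -0.0003]
0.014082509241468205 [ 0.24496611  0.45476824 -4.56440634] [-8.94721234e-02  4.32676444e-01  1.49097641e+00 -3.28956568e-05
  1.22061168e+00 -2.08219601e-01]
near 1405 tray yaw 6.735264977758486 x0 -0.0405657416000477
far 1447 tray yaw 7.013261292795268 x0 0.04407330620878544
div y nan 0
end -1 None 0
end 1 0.142809875204532 601
  return _methods._mean(a, axis=axis, dtype=dtype,
  ret = ret.dtype.type(ret / rcount)
```

View pics/w7.png

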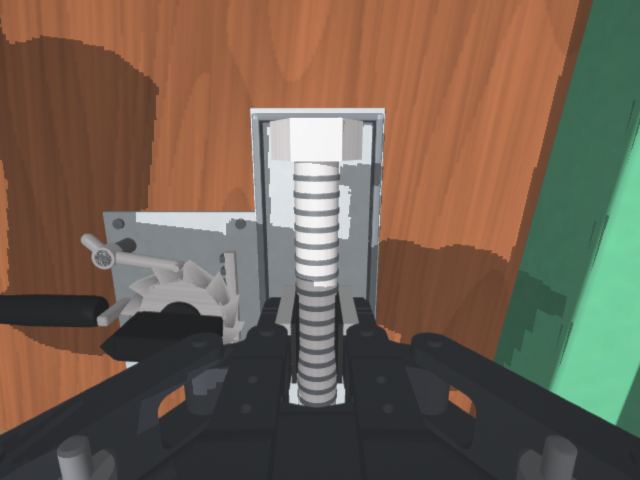

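Wrist view: the bolt hangs straight along the +y compartment, with its head at (317,140) inside the end wall at row 112.

Run:
```python
from h import *
P=cloud("w7").reshape(-1,3);a=np.radians(6.85);X=np.array([np.cos(a),np.sin(a)]);Y=np.array([-X[1],X[0]]);q=P[:,:2]-[.648,-.0435]
x,y,z=q@X,q@Y,P[:,2];k=(z>.12)&(z<.2)&(abs(x)<.03)&(y>.09)
print(k.sum(),np.percentile(y[k],99.5),x[k].mean(),np.percentile(z[k],98));k&=y>np.percentile(y[k],99.5)-.009;print(x[k].min(),x[k].max())
t=telemetry.get_state()["tcp_pos"][:2]-[.648,-.0435];print("tcp tray",t@X,t@Y)
```

```text
7399 0.13106792697153977 0.0004877637158570282 0.1665099721651948
-0.01576204172837396 0.016715214221809917
tcp tray -0.0001381462476881548 0.05601031028197058
```

servo_tool --steps '[0.013, 0.003, 0.1, 0, 0, 0, 0.013, 0.003, 0.22, 0, 0, 0, 0.013, 0.003, 0.34, 0, 0, 0, 0.013, 0.003, 0.45, 0, 0, 0, 0.013, 0.003, 0.54, 0, 0, 0, 0.013, 0.003, 0.6, 0, 0, 0, 0.013, 0.003, 0.63, 0, 0, 0, 0.013, 0.003, 0.645, 0, 0, 0, 0.013, 0.003, 0.645, 0, 0, 0]'

```text
time_s: 17.3
tcp_pos: [0.6423, 0.0147, 0.0146]
tcp_rot: [0.663, 0.748, 0.0, 0.0]
ft_force: [-0.4, -0.5, -4.2]
grip_width: 0.0139
gripper_force: 59.2
```

servo_tool --steps '[0, 0, 0.004, 0, 0, 0, 0, 0, 0.008, 0, 0, 0, 0, 0, 0.008, 0, 0, 0, 0, 0, 0.008, 0, 0, 0]'

```text
time_s: 17.8
tcp_pos: [0.642, 0.0147, 0.0128]
tcp_rot: [0.663, 0.748, 0.0, 0.0]
ft_force: [0.0, 0.4, -4.6]
grip_width: 0.0139
gripper_force: 59.2
```

servo_tool --steps '[0, 0, 0.005, 0, 0, 0, 0, 0, 0.01, 0, 0, 0, 0, 0, 0.014, 0, 0, 0, 0, 0, 0.014, 0, 0, 0, 0, 0, 0.014, 0, 0, 0]'

```text
time_s: 18.42
tcp_pos: [0.6419, 0.0147, 0.0099]
tcp_rot: [0.663, 0.748, -0.0, 0.0]
ft_force: [-0.4, 0.5, -2.9]
grip_width: 0.0132
gripper_force: 59.4
```

servo_tool --jaw 165 --steps '[0, 0, 0, 0, 0, 0, 0, 0, 0, 0, 0, 0, 0, 0, 0, 0, 0, 0, 0, 0, 0, 0, 0, 0]'

```text
time_s: 18.92
tcp_pos: [0.6422, 0.0147, 0.0101]
tcp_rot: [0.663, 0.748, 0.0, 0.0]
ft_force: [-0.6, 0.5, -0.2]
grip_width: 0.0304
gripper_force: 0.0
```

servo_tool --steps '[0, 0, -0.05, 0, 0, 0, 0, 0, -0.2, 0, 0, 0, 0, 0, -0.45, 0, 0, 0, 0, 0, -0.7, 0, 0, 0, 0, 0, -0.95, 0, 0, 0, 0, 0, -0.95, 0, 0, 0, 0, 0, -0.95, 0, 0, 0]'

```text
time_s: 19.8
tcp_pos: [0.6416, 0.0148, 0.2001]
tcp_rot: [0.663, 0.748, 0.0, 0.0]
ft_force: [0.3, -0.9, -0.1]
grip_width: 0.0301
gripper_force: 0.0
```

Run:
```python
from h import *
snap("wrist","w8");P=cloud("w8").reshape(-1,3);a=np.radians(6.85);X=np.array([np.cos(a),np.sin(a)]);Y=np.array([-X[1],X[0]]);q=P[:,:2]-[.648,-.0435]
x,y,z=q@X,q@Y,P[:,2];k=(z>.026)&(z<.045)&(abs(x)<.034)&(y<.138)
for lo in np.arange(-.05,.14,.01):
    j=k&(y>=lo)&(y<lo+.01)
    if j.sum()>5: print(lo.round(3),j.sum(),np.percentile(z[j],90).round(4),y[j].min().round(4),y[j].max().round(4),x[j].mean().round(4))
plan([.4196,.2921,.2],-17.8);print(telemetry.get_state()["q"])
bolt("w8",(.4196,.2921))
```

```text
-0.04 31 0.0347 -0.0307 -0.03 0.0046
-0.03 642 0.0354 -0.03 -0.024 0.0015
-0.02 157 0.0344 -0.0161 -0.01 0.0019
-0.01 262 0.0341 -0.01 -0.0002 0.0021
0.0 104 0.0283 0.0 0.0098 0.0021
0.01 100 0.0284 0.01 0.0199 0.002
0.02 110 0.0283 0.0201 0.0299 0.0022
0.03 115 0.0284 0.0301 0.0396 0.0017
0.04 118 0.0285 0.04 0.0496 0.002
0.05 120 0.0285 0.0501 0.0596 0.0021
0.06 131 0.0286 0.0602 0.07 0.0021
0.07 137 0.0284 0.07 0.08 0.0021
0.08 124 0.0285 0.08 0.0894 0.0021
0.09 129 0.0284 0.0901 0.0996 0.0019
0.1 127 0.0286 0.1004 0.1097 0.0022
0.11 134 0.0285 0.1104 0.1196 0.0019
0.12 361 0.0344 0.1203 0.13 0.0019
0.13 128 0.0347 0.13 0.1333 0.0022
now [0.6411 0.0148 0.199 ] yaw 96.87 t 19.85
plan [ 1.509 -0.934 -0.003] [-5.00e-04  6.00e-04  6.37e-01]
[-8.53054550e-02  3.94282548e-01  1.40618784e+00 -1.27524468e-04
  1.34311502e+00 -2.05129962e-01]
blob 208 c 0.3886 0.1489 size 0.0069 0.0169 ang 85.22 top 0.0323
```

servo_tool --jaw 125 --steps '[0.2, -0.12, 0, 0, 0, 0, 0.4, -0.24, 0, 0, 0, 0, 0.6, -0.36, 0, 0, 0, 0, 0.755, -0.467, 0, 0, 0, 0]'

```text
time_s: 20.35
tcp_pos: [0.5289, 0.1546, 0.198]
tcp_rot: [0.663, 0.748, -0.001, -0.001]
ft_force: [0.4, 0.6, 0.1]
grip_width: 0.0436
gripper_force: 0.0
```

servo_tool --steps '[0.2, -0.12, 0, 0, 0, -0.04, 0.4, -0.24, 0, 0, 0, -0.09, 0.6, -0.36, 0, 0, 0, -0.14, 0.755, -0.467, 0, 0, 0, -0.19, 0.755, -0.467, 0, 0, 0, -0.24, 0.755, -0.467, 0, 0, 0, -0.29, 0.755, -0.467, 0, 0, 0, -0.34, 0.755, -0.467, 0, 0, 0, -0.363, 0.755, -0.467, 0, 0, 0, -0.363, 0.755, -0.467, 0, 0, 0, -0.363]'

```text
time_s: 21.6
tcp_pos: [0.4199, 0.2919, 0.199]
tcp_rot: [0.155, 0.988, -0.001, -0.001]
ft_force: [0.3, 0.1, -0.6]
grip_width: 0.0434
gripper_force: 0.0
```

Run:
```python
from h import *
plan([.4196,.2921,.033],162.2);print(telemetry.get_state()["grip_width"]);snap("wrist","w9");bolt("w9",(.4196,.2921))
```

```text
now [0.4199 0.2919 0.199 ] yaw 162.15 t 21.6
plan [0.001 0.001 0.83 ] [-0.0005 -0.0004 -0.0003]
0.04340991473115176
blob 2046 c 0.2974 0.3188 size 0.0679 0.0323 ang 25.95 top 0.0281
blob 2518 c 0.4195 0.2955 size 0.0324 0.1002 ang 69.7 top 0.0283
blob 333 c 0.3836 0.1496 size 0.0274 0.0086 ang 1.87 top 0.0386
blob 3240 c 0.4198 0.377 size 0.0305 0.0802 ang 62.73 top 0.021
```

View pics/w9.png

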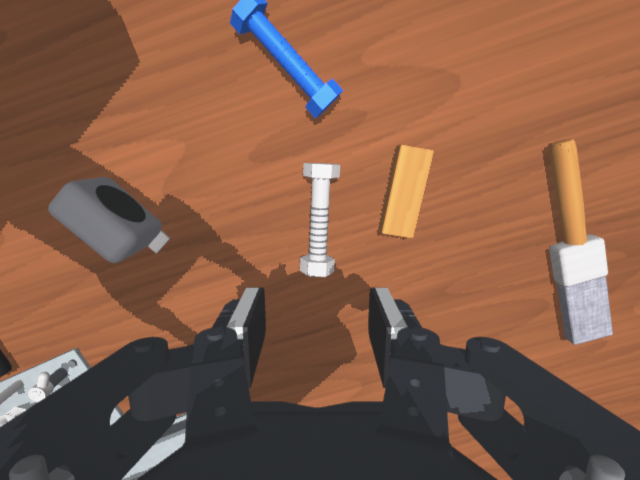

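Wrist view: the steel short bolt runs from (321,172) to (317,268), with the offcut clear at (408,192). The blue bolt is away at (285,55).

Run:
```python
from h import *
m=np.load("pics/w9.npz");A,B=w(321.5,171,.025,m),w(317,268,.025,m);print(A,B,np.degrees(np.arctan2(*(A-B)[1::-1])))
P=cloud("w9").reshape(-1,3);k=(P[:,2]>.015)&(P[:,2]<.0235)&(np.hypot(P[:,0]-.4195,P[:,1]-.2955)<.035);q=P[k][:,:2];c=q.mean(0);v=np.linalg.svd(q-c)[2][0];print(k.sum(),c,np.degrees(np.arctan2(v[1],v[0])))
plan([.4195,.2955,.033],160.5)
```

```text
[0.37828117 0.31095949 0.025     ] [0.46033653 0.28052277 0.025     ] 159.6487195991749
1296 [0.41858452 0.29566841] -20.577685145117155
now [0.4201 0.292  0.1992] yaw 162.16 t 21.65
plan [0.007 0.017 0.831] [-0.0004 -0.0003  0.0092]
```

servo_tool --steps '[0.007, 0.017, 0.15, 0, 0, 0.015, 0.007, 0.017, 0.4, 0, 0, 0.015, 0.007, 0.017, 0.62, 0, 0, 0.015, 0.007, 0.017, 0.8, 0, 0, 0.015, 0.007, 0.017, 0.9, 0, 0, 0.015, 0.007, 0.017, 0.96, 0, 0, 0.015, 0.007, 0.017, 0.978, 0, 0, 0.015, 0.007, 0.017, 0.978, 0, 0, 0.015, 0.007, 0.017, 0.978, 0, 0, 0.015]'

```text
time_s: 22.78
tcp_pos: [0.4208, 0.2962, 0.0051]
tcp_rot: [0.178, 0.984, 0.001, 0.001]
ft_force: [-0.4, -0.1, 0.9]
grip_width: 0.0435
gripper_force: 0.0
```

Run:
```python
from h import *
plan([.4193,.2955,.0033],159.5);print(telemetry.get_state()["ft_force"])
```

```text
now [0.4208 0.2962 0.0051] yaw 159.51 t 22.775
plan [ 0.006 -0.006  0.009] [0.0004 0.0004 0.    ]
[-0.37818463 -0.07656216  0.87957179]
```

servo_tool --steps '[0.006, -0.006, 0.008, 0, 0, 0, 0.006, -0.006, 0.008, 0, 0, 0, 0.006, -0.006, 0.008, 0, 0, 0]'

```text
time_s: 23.15
tcp_pos: [0.4186, 0.2952, 0.0028]
tcp_rot: [0.178, 0.984, 0.0, 0.0]
ft_force: [-0.2, 0.2, 0.8]
grip_width: 0.0436
gripper_force: 0.0
```

servo_tool --jaw 255 --steps '[0, 0, 0, 0, 0, 0, 0, 0, 0, 0, 0, 0, 0, 0, 0, 0, 0, 0, 0, 0, 0, 0, 0, 0, 0, 0, 0, 0, 0, 0, 0, 0, 0, 0, 0, 0]'

```text
time_s: 23.9
tcp_pos: [0.4186, 0.2952, 0.0029]
tcp_rot: [0.178, 0.984, 0.0, 0.0]
ft_force: [-0.4, -0.9, 5.0]
grip_width: 0.0139
gripper_force: 58.7
```

servo_tool --steps '[0, 0, -0.05, 0, 0, 0, 0, 0, -0.15, 0, 0, 0, 0, 0, -0.3, 0, 0, 0, 0, 0, -0.5, 0, 0, 0, 0, 0, -0.75, 0, 0, 0, 0, 0, -0.75, 0, 0, 0, 0, 0, -0.75, 0, 0, 0]'

```text
time_s: 24.78
tcp_pos: [0.4177, 0.2947, 0.152]
tcp_rot: [0.178, 0.984, -0.001, -0.001]
ft_force: [0.2, -0.2, -3.8]
grip_width: 0.0138
gripper_force: 58.8
```

Run:
```python
from h import *
s=telemetry.get_state();print(s["ft_force"],s["wrist_torque"],s["grip_width"])
plan([.6584,-.130,.15],96.85)
```

```text
[ 0.17274487 -0.21255345 -3.83248704] [ 0.02825523 -0.0390848  -0.01553279] 0.01382770901821148
now [0.4177 0.2947 0.152 ] yaw 159.51 t 24.775
plan [-1.871 -1.568  0.01 ] [-5.000e-04 -1.000e-04  3.481e-01]
```

servo_tool --steps '[-0.1, -0.09, 0, 0, 0, 0, -0.27, -0.23, 0, 0, 0, 0, -0.45, -0.38, 0, 0, 0, 0, -0.624, -0.523, 0, 0, 0, 0]'

```text
time_s: 25.28
tcp_pos: [0.4979, 0.152, 0.1503]
tcp_rot: [0.178, 0.984, -0.001, -0.002]
ft_force: [0.1, 1.3, -2.4]
grip_width: 0.0136
gripper_force: 58.8
```

servo_tool --steps '[-0.16, -0.13, 0, 0, 0, 0, -0.32, -0.26, 0, 0, 0, 0, -0.48, -0.4, 0, 0, 0, 0, -0.624, -0.523, 0, 0, 0, 0]'

```text
time_s: 25.78
tcp_pos: [0.5782, 0.0105, 0.15]
tcp_rot: [0.178, 0.984, -0.0, -0.002]
ft_force: [0.0, 0.6, -2.2]
grip_width: 0.0137
gripper_force: 58.8
```

servo_tool --steps '[-0.16, -0.13, 0, 0, 0, 0.03, -0.32, -0.26, 0, 0, 0, 0.08, -0.48, -0.4, 0, 0, 0, 0.13, -0.624, -0.523, 0, 0, 0, 0.18, -0.624, -0.523, 0, 0, 0, 0.23, -0.624, -0.523, 0, 0, 0, 0.28, -0.624, -0.523, 0, 0, 0, 0.33, -0.624, -0.523, 0, 0, 0, 0.348, -0.624, -0.523, 0, 0, 0, 0.348, -0.624, -0.523, 0, 0, 0, 0.348]'

```text
time_s: 27.02
tcp_pos: [0.6587, -0.1296, 0.1511]
tcp_rot: [0.663, 0.748, -0.001, -0.001]
ft_force: [-0.4, -0.0, -2.9]
grip_width: 0.0136
gripper_force: 58.7
```

Run:
```python
from h import *
plan([.6583,-.1289,.0115],96.85);s=telemetry.get_state();print(s["grip_width"],s["ft_force"])
snap("wrist","wa");P=cloud("wa").reshape(-1,3);a=np.radians(6.85);X=np.array([np.cos(a),np.sin(a)]);Y=np.array([-X[1],X[0]]);q=P[:,:2]-[.648,-.0435]
x,y,z=q@X,q@Y,P[:,2];k=(z>.14)&(z<.19)&(abs(x)<.03)&(y<-.01)&(y>-.06)
t=s["tcp_pos"][:2]-[.648,-.0435];print("tcp tray",t@X,t@Y)
print(k.sum(),np.percentile(y[k],99.5),np.percentile(z[k],98));k&=y>np.percentile(y[k],99.5)-.009;print(x[k].min(),x[k].max())
k=(z>.03)&(z<.042)&(abs(x)<.038)&(abs(y+.03)<.02);print("div",np.percentile(y[k],[2,50,98]),k.sum())
```

```text
now [ 0.6587 -0.1296  0.1511] yaw 96.91 t 27.025
plan [0.003 0.    0.698] [-0.0008 -0.0003  0.0003]
0.01355214294862967 [-3.54669911e-01 -6.69815750e-04 -2.91268526e+00]
tcp tray 0.000345798645918528 -0.08679270063541598
4763 -0.03595189183416419 0.17688495263217385
-0.014760894903013034 0.017671957682306415
div [-0.03088946 -0.02739972 -0.01022702] 1240
```

servo_tool --steps '[0.001, 0, 0.1, 0, 0, 0, 0.001, 0, 0.24, 0, 0, 0, 0.001, 0, 0.38, 0, 0, 0, 0.001, 0, 0.5, 0, 0, 0, 0.001, 0, 0.59, 0, 0, 0, 0.001, 0, 0.65, 0, 0, 0, 0.001, 0, 0.68, 0, 0, 0, 0.001, 0, 0.7, 0, 0, 0, 0.001, 0, 0.7, 0, 0, 0, 0.001, 0, 0.7, 0, 0, 0]'

```text
time_s: 28.32
tcp_pos: [0.6599, -0.1298, 0.0133]
tcp_rot: [0.663, 0.748, 0.0, 0.001]
ft_force: [-0.2, 0.3, -2.0]
grip_width: 0.0137
gripper_force: 58.7
```

servo_tool --steps '[0, 0, 0.006, 0, 0, 0, 0, 0, 0.012, 0, 0, 0, 0, 0, 0.017, 0, 0, 0, 0, 0, 0.017, 0, 0, 0, 0, 0, 0.017, 0, 0, 0]'

```text
time_s: 28.95
tcp_pos: [0.6594, -0.1297, 0.0093]
tcp_rot: [0.664, 0.748, -0.0, 0.0]
ft_force: [0.5, -0.3, -2.8]
grip_width: 0.0134
gripper_force: 58.7
```

servo_tool --steps '[0, 0, 0.003, 0, 0, 0, 0, 0, 0.003, 0, 0, 0, 0, 0, 0.003, 0, 0, 0]'

```text
time_s: 29.32
tcp_pos: [0.6595, -0.1297, 0.009]
tcp_rot: [0.664, 0.748, 0.0, 0.0]
ft_force: [-0.4, 0.8, -0.2]
grip_width: 0.0135
gripper_force: 58.9
```

servo_tool --jaw 165 --steps '[0, 0, 0, 0, 0, 0, 0, 0, 0, 0, 0, 0, 0, 0, 0, 0, 0, 0, 0, 0, 0, 0, 0, 0]'

```text
time_s: 29.82
tcp_pos: [0.6595, -0.1296, 0.0088]
tcp_rot: [0.663, 0.748, 0.0, 0.0]
ft_force: [-0.1, 0.2, 0.2]
grip_width: 0.0305
gripper_force: 0.0
```

servo_tool --steps '[0, 0, -0.05, 0, 0, 0, 0, 0, -0.2, 0, 0, 0, 0, 0, -0.45, 0, 0, 0, 0, 0, -0.7, 0, 0, 0, 0, 0, -0.95, 0, 0, 0, 0, 0, -0.95, 0, 0, 0, 0, 0, -0.95, 0, 0, 0]'

```text
time_s: 30.7
tcp_pos: [0.659, -0.1295, 0.1989]
tcp_rot: [0.663, 0.748, -0.0, 0.0]
ft_force: [-0.2, 0.1, -0.6]
grip_width: 0.0301
gripper_force: 0.0
```

Run:
```python
from h import *
snap("wrist","wb");P=cloud("wb").reshape(-1,3);a=np.radians(6.85);X=np.array([np.cos(a),np.sin(a)]);Y=np.array([-X[1],X[0]]);q=P[:,:2]-[.648,-.0435]
x,y,z=q@X,q@Y,P[:,2];k=(z>.026)&(z<.045)&(abs(x)<.034)&(abs(y)<.138)
for lo in np.arange(-.14,.14,.01):
    j=k&(y>=lo)&(y<lo+.01)
    if j.sum()>5: print(lo.round(3),j.sum(),np.percentile(z[j],90).round(4),y[j].min().round(4),y[j].max().round(4),x[j].mean().round(4))
k=(P[:,2]>.078)&(P[:,2]<.09)&(np.hypot(P[:,0]-.549,P[:,1]+.055)<.05);print(cv2.minAreaRect(P[k][:,:2].astype(np.float32)))
```

```text
-0.14 177 0.0343 -0.1365 -0.13 0.002
-0.13 293 0.0343 -0.13 -0.12 0.0026
-0.12 118 0.0284 -0.12 -0.1101 0.0023
-0.11 121 0.0284 -0.1098 -0.1 0.0023
-0.1 129 0.0286 -0.1 -0.09 0.0024
-0.09 128 0.0287 -0.09 -0.08 0.0019
-0.08 122 0.0283 -0.0796 -0.0703 0.0022
-0.07 140 0.0284 -0.0699 -0.06 0.0019
-0.06 125 0.0283 -0.0594 -0.0506 0.002
-0.05 289 0.0345 -0.05 -0.0401 0.0021
-0.04 227 0.035 -0.0398 -0.0304 0.0015
-0.03 572 0.0357 -0.0297 -0.0249 -0.0
-0.02 240 0.0345 -0.0162 -0.0105 0.002
-0.01 254 0.0344 -0.01 -0.0002 0.0021
0.0 149 0.0286 0.0004 0.0099 0.0021
0.01 151 0.0283 0.0104 0.0198 0.0019
0.02 164 0.0283 0.0202 0.03 0.0019
0.03 171 0.0286 0.03 0.0399 0.0022
0.04 172 0.0285 0.0403 0.05 0.002
0.05 169 0.0285 0.0502 0.0599 0.0018
0.06 183 0.0286 0.06 0.07 0.002
0.07 193 0.0286 0.0701 0.08 0.0021
0.08 147 0.0285 0.08 0.0881 0.002
((0.5476411581039429, -0.056007951498031616), (0.0686185359954834, 0.018059803172945976), 2.59649395942688)
```

View pics/wb.png

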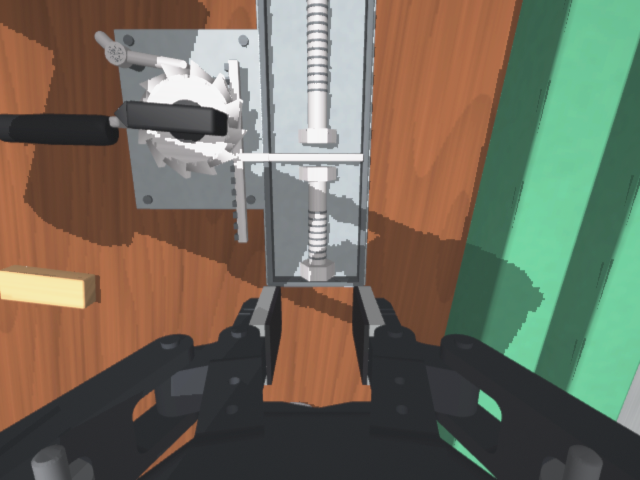

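Both bolts lie flat on either side of the divider at (305,157): the long one above, the short one from (318,172) to (318,270). The nose points at the lug, with θ≈2.17 unchanged.

```bash
python3 -c "
from cell import robot
print(robot.hand_in())"
```

```text
the job is handed in; nothing more can be done
None
```

The job is handed in: the knob rests about 0.08 rad past tooth 4 with its nose at the lug, each bolt lies flat in its matching compartment, and nothing else was touched as far as I could see.

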